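# Put the vacuum on the loaded filtration station

### The job

Put the vacuum on the sample in the three-place filtration manifold. So that no air is drawn in through the empty places, first shut the valves of the two stations without a funnel: with one fingertip push each lever round to its stop, square across its pipe, pointing to the right. Only then open the valve of the station with the steel funnel all the way, pushing its lever round to its stop in line with its pipe, pointing at the front tube; push the levers from the side without taking them between the fingers, lift nothing, and leave the funnel and the things around where they stand.

Things in the scene. Friction and masses are not known exactly. Their poses are not given: they have to be found in the camera images.
- funnel_valve (a joint): valve of the station that carries the steel funnel: lever angle about the upright stem, rad. 0 = shut, square across the pipe, pointing right seen from the robot (stem point's -y); 1.571 = open, in line with the pipe, pointing at the header tube (stem point's -x). Grows clockwise from above; rigid stops at 0 and 1.571; stays where left; about 3 N at the grip's middle turns it.
- funnel_valve_stem (a point): point on the stem axis of that valve, at the lever's mid height, 85 mm above the worktop; it does not turn with the lever. Its x axis runs along the station's pipe, away from the header tube and the robot's side and towards the filter head (head axis 130 mm along +x), y to the left, z up.
- funnel_lever (a point): centre of that lever's black grip, 41 mm from the stem axis; turns with the lever, its y axis runs along the lever towards the stem. Grip 44 mm long (18 to 63 mm from the stem axis), 13 mm wide, 12 mm high (79 to 91 mm above the worktop); 26 mm free beneath it to the header tube and its tees (tops 53 mm above the worktop).
- bare_valve_1 (a joint): valve of one of the two stations without a funnel: lever angle about the upright stem, rad. 0 = shut, square across the pipe, pointing right seen from the robot (stem point's -y); 1.571 = open, in line with the pipe, pointing at the header tube (stem point's -x). Grows clockwise from above; rigid stops at 0 and 1.571; stays where left; about 3 N at the grip's middle turns it.
- bare_valve_1_stem (a point): point on the stem axis of that valve, at the lever's mid height, 85 mm above the worktop; it does not turn with the lever. Its x axis runs along the station's pipe, away from the header tube and the robot's side and towards the filter head (head axis 130 mm along +x), y to the left, z up.
- bare_lever_1 (a point): centre of that lever's black grip, 41 mm from the stem axis; turns with the lever, its y axis runs along the lever towards the stem. Grip 44 mm long (18 to 63 mm from the stem axis), 13 mm wide, 12 mm high (79 to 91 mm above the worktop); 26 mm free beneath it to the header tube and its tees (tops 53 mm above the worktop).
- bare_valve_2 (a joint): valve of the other station without a funnel: lever angle about the upright stem, rad. 0 = shut, square across the pipe, pointing right seen from the robot (stem point's -y); 1.571 = open, in line with the pipe, pointing at the header tube (stem point's -x). Grows clockwise from above; rigid stops at 0 and 1.571; stays where left; about 3 N at the grip's middle turns it.
- bare_valve_2_stem (a point): point on the stem axis of that valve, at the lever's mid height, 85 mm above the worktop; it does not turn with the lever. Its x axis runs along the station's pipe, away from the header tube and the robot's side and towards the filter head (head axis 130 mm along +x), y to the left, z up.
- bare_lever_2 (a point): centre of that lever's black grip, 41 mm from the stem axis; turns with the lever, its y axis runs along the lever towards the stem. Grip 44 mm long (18 to 63 mm from the stem axis), 13 mm wide, 12 mm high (79 to 91 mm above the worktop); 26 mm free beneath it to the header tube and its tees (tops 53 mm above the worktop).
- manifold: fixed steel filtration manifold: base plate 235 x 350 mm, top 12 mm up; header tube along its front; three like stations 125 mm apart in any order, each a valve with a lever and, behind it, a filter head 68 mm wide, rim 113 mm up. White pump 155 x 108 x 102 mm at its left end. Origin on the worktop under the middle station's stem; x along the pipes away from the robot, y left towards the pump.
- funnel: the open steel filter funnel, 80 mm wide and 100 mm high, standing loose in the rim of one filter head, its mouth 206 mm above the worktop. Origin at the centre of its underside. Not to be moved.
- pill_vial: small clear vial with a white cap, 26 mm wide, 50 mm high, standing on the base plate between two filter heads. Bystander, not to be moved; origin at its underside.
- film_can: small black-capped pot, 26 mm wide, 42 mm high, standing on the base plate between the other two filter heads. Bystander, not to be moved; origin at its underside.
- forceps: steel forceps, 126 mm long, 8 mm high, lying in front of the manifold. Bystander, not to be moved; origin at its underside.
- adapter_printer: black plug-in mains adapter, 58 mm long, 26 mm high, lying in front, to the right of the manifold. Bystander, not to be moved; origin at its underside.
- digital_timer: white timer, 52 mm wide, 57 mm high, standing to the right of the manifold. Bystander, not to be moved; origin at its underside.
- strip_tub_a: white tub, 42 mm wide, 125 mm high, standing to the right of the manifold. Bystander, not to be moved; origin at its underside.
- label_roll_b: roll of labels, 45 mm wide, 37 mm high, to the right of the manifold. Bystander, not to be moved; origin at its underside.
- barcode_scanner: black hand scanner, 166 x 184 x 62 mm, lying at the right. Bystander, not to be moved; origin at its underside.

How it is judged:
By the outcome, as a careful person would: the job done as asked, in the order asked, and still so for the second after the job is handed in, with the robot touching nothing.
It also fails if it takes over 58 s, if anything falls off the work surface, if the arm or the gripper's body presses on something with over 40 N, if the wrist force passes 120 N, or if a joint passes its speed limit or range.

### The arm

A 6-joint arm with a two-finger parallel gripper is mounted at the origin on a cart in front of the work surface, level with it; the furniture and walls round the work are solid. World frame = base frame: x ahead of the robot, y to its left, z up, the work surface at z = 0. Lengths are in m, angles in degrees, forces in N, time in s.
With the tool pointing down it reaches from about 0.375 to 0.9 m from the base axis. Payload 3.1 kg.
Tool frame: the origin (TCP) lies at the very end of the fingers, on their centre line; the grasp point (between the pads) lies 19 mm behind it; z points along the fingers, y is the line along which they close (so a half turn about z gives the same grasp; the last joint's range is limited). The gripper opens to 87 mm and grips with 3 to 60 N. Pads are 19 mm wide; open, the fingers measure 117 mm over their backs; the gripper's body (75 mm by 190 mm) begins 51 mm behind the grasp point.
Start: joints at [56.637, 30.224, 82.088, -0, 67.689, -10.227], TCP at [0.246, 0.575, 0.223] pointing down, gripper open.
Joint ranges: [-176.69, 176.69], [-43.24, 126.21], [12.49, 139.97], [-82, 262], [0, 151.66], [-163.58, 163.58]. Speed limits (degrees/s): [159.86, 159.86, 180, 180, 180, 180].

### API

Orientations are given as a 3x3 rotation matrix whose columns are the frame's x, y, z axes.
In Python, from rig import bot gives the robot as it stands.
- The arm moves only by the tool move_arm, never from a script. Its argument "increments" is a list of rows, each an object with "xyz": the shift along the tool's x, y, z in mm, a list of three; "roll": the turn about the tool's z in rad; "grip": the opening in per cent of the stroke, from 0 (shut) to 100 (fully open). A call has 1 to 5 rows; each row shifts and turns the commanded pose from where the row before left it, along the tool's axes as they then stand; what a row does not reach is not made up. A row lasts 1/12 s, in which the tool goes at most 41.7 mm and 7.16 degrees, less where a joint would pass 70% of its speed; a pose out of reach is approached as far as the arm can. A call is refused whole if a number of a shift passes 41.7 or a number of a turn 0.125, either way. A call with a gripper value outside its range is refused whole. The fingers move at their own pace and stop on an object; the grip force is fixed at half the most. Time passes only in rows, so rows that do not move let the fingers close. It gives the time, the measured TCP pose, the force, the opening and the grip force at its end, in the units of the state.
- bot.read_state(): the state, without advancing time (a new reading comes with each control period).
- bot.capture(name): name is "side" or "top" or "wrist"; returns (picture, depth): 400x640x3 uint8, red, green, blue; 400x640 float32, m along the optical axis (not along the pixel's ray), 0 where there is no reading.
- bot.camera_model(name): a dict with "intrinsics" (3x3 intrinsics, pixels), "rvec" (rotation vector, rad) and "tvec" (3), from world to camera coordinates, as OpenCV has them; the wrist camera has in their place "tool_from_camera" (4x4, takes a point from camera to tool coordinates, whose origin is the TCP and whose axes are the flange's). Camera axes: x right, y down, z forward; pixel columns grow to the right and rows downward; lengths in m; the calibration is good to about 2 mm. A picture is of the moment at which its call begins: read the wrist's pose just before it. camera_model takes no time and is no camera call.
- bot.hand_in(): hands the job in; it is judged then, once.
Trained networks look in the newest picture that a camera, given by its name, has taken for a name from the list of things; names that differ only in an ending like _2 or _b are one class to them, and where a whole thing is asked for, a point or a joint stands for the part that bears it (a point fixed in the world has none). Each returns a list of dicts, best first, with "conf" (0 to 1); they miss things now and then, are a little off and sometimes report something else, mostly with a low value. They report only what shows in the picture. A call takes as long as a camera call.
- bot.spot_in(label, camera): "at" ([x, y, z] in m, in the coordinates of the camera as it stood for that picture, good to about 4 mm: the middle of the surface that is visible of it).
- bot.trace(label, camera): "mask" (400x640 bool, what is visible of it).
The state is a dict: "time_s": time; "joint_positions": joint angles; "qvel": joint speeds; "tau": joint torques, N m; "position": TCP position; "tcp_rot": TCP orientation; "force": force on the tool from outside, world axes, zero at the start; "moment": the same for the moment, N m; "opening": opening from 0.0 (shut) to 1.0 (fully open); "grasp_force": force on a finger pad.
Only numpy, scipy, OpenCV 4.12 (cv2) and the standard library are available. Lean on these libraries where they do the work, as an engineer would, in place of code of your own. Each camera call takes 0.05 s, during which the arm holds its last target. There are 200 camera calls.

## Working session

There is one attempt and no reset: what is moved stays moved. The work goes in short steps, Python scripts to look and compute and a tool call to move; the robot and the scene stay as the last step left them, time stands still between calls to the robot, and variables do not carry over. Pictures are saved under pics/ and viewed, at most 10 in all, crops included, and the job is handed in when it is done.

Besides the shell and the picture viewer there is one more tool, called after "Emit:" as name(argument=value, ...) on one line, values as JSON. move_arm: Moves the arm, as the interface text tells. Its arguments: {"type":"object","properties":{"increments":{"type":"array"}},"required":["increments"]}

```bash
mkdir -p pics; cat > h.py <<'E'
import numpy as np, cv2
from rig import bot
def T(cam,st=None):
    m=bot.camera_model(cam)
    if 'rvec' in m:
        R=cv2.Rodrigues(np.array(m['rvec'],float))[0]; t=np.array(m['tvec'],float).ravel()
        M=np.eye(4); M[:3,:3]=R.T; M[:3,3]=-R.T@t
    else:
        st=st or bot.read_state(); B=np.eye(4); B[:3,:3]=np.array(st['tcp_rot']); B[:3,3]=st['position']
        M=B@np.array(m['tool_from_camera'])
    return np.array(m['intrinsics']),M
def w(M,p): return M[:3,:3]@np.array(p)+M[:3,3]
def cloud(K,M,d):
    v,u=np.indices(d.shape); P=np.stack([(u-K[0,2])/K[0,0]*d,(v-K[1,2])/K[1,1]*d,d],-1)
    W=P@M[:3,:3].T+M[:3,3]; W[d==0]=np.nan; return W
def proj(K,M,p):
    q=np.linalg.inv(M)@np.append(p,1); q=K@q[:3]; return q[:2]/q[2]
E
python3 - <<'E'
from h import *
for c in ['top','side']:
    K,M=T(c); im,d=bot.capture(c); cv2.imwrite(f'pics/{c}0.png',im[:,:,::-1]); np.save(c+'d.npy',d)
    print(c,'cam at',M[:3,3].round(3))
    for l in ['funnel','funnel_lever','bare_lever_1','manifold','pill_vial','film_can','forceps','strip_tub_a']:
        print(l,[(round(r['conf'],2),w(M,r['at']).round(3).tolist(),proj(K,M,w(M,r['at'])).round().tolist()) for r in bot.spot_in(l,c)][:4])
s=bot.read_state();print(s['time_s'],s['position'],np.array(s['tcp_rot']).round(3).tolist())
E
```

```text
top cam at [ 0.242 -0.031  1.467]
funnel [(0.65, [0.645, 0.097, 0.156], [275.0, 150.0])]
funnel_lever []
bare_lever_1 [(0.64, [0.466, 0.189, 0.09], [244.0, 215.0]), (0.56, [0.453, 0.316, 0.09], [200.0, 219.0])]
manifold [(0.94, [0.518, 0.279, 0.009], [220.0, 203.0])]
pill_vial [(0.68, [0.465, -0.404, 0.039], [442.0, 219.0]), (0.46, [0.626, 0.158, 0.061], [258.0, 165.0])]
film_can [(0.54, [0.609, 0.271, 0.055], [221.0, 171.0]), (0.43, [0.396, -0.072, 0.028], [333.0, 242.0])]
forceps [(0.51, [0.388, 0.139, 0.006], [264.0, 245.0]), (0.45, [0.466, 0.192, 0.09], [243.0, 215.0])]
strip_tub_a [(0.56, [0.51, -0.223, 0.119], [386.0, 199.0])]
side cam at [-0.151  0.716  0.565]
funnel [(0.6, [0.608, 0.112, 0.177], [255.0, 181.0]), (0.26, [0.455, -0.143, 0.03], [351.0, 211.0])]
funnel_lever [(0.54, [0.5, 0.067, 0.086], [295.0, 215.0]), (0.2, [0.439, 0.317, 0.085], [238.0, 263.0])]
bare_lever_1 [(0.54, [0.435, 0.319, 0.088], [238.0, 263.0]), (0.5, [0.469, 0.196, 0.083], [269.0, 238.0])]
manifold [(0.56, [0.45, 0.415, 0.04], [201.0, 299.0])]
pill_vial [(0.61, [0.62, 0.163, 0.039], [243.0, 229.0]), (0.35, [0.439, 0.319, 0.088], [237.0, 262.0])]
film_can []
forceps [(0.6, [0.393, 0.153, 0.005], [303.0, 267.0]), (0.47, [0.5, 0.071, 0.088], [294.0, 215.0]), (0.28, [0.512, -0.211, 0.076], [349.0, 187.0])]
strip_tub_a [(0.92, [0.513, -0.209, 0.072], [349.0, 188.0])]
0.9 [0.24554989 0.57475    0.22259311] [[-0.92, 0.393, 0.0], [0.393, 0.92, 0.0], [-0.0, 0.0, -1.0]]
```

View pics/top0.png

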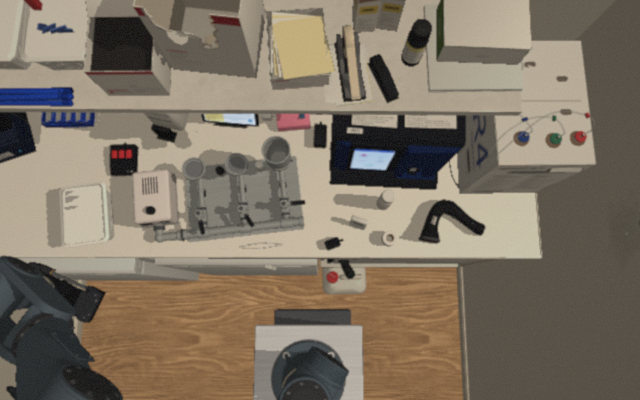

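View pics/side0.png

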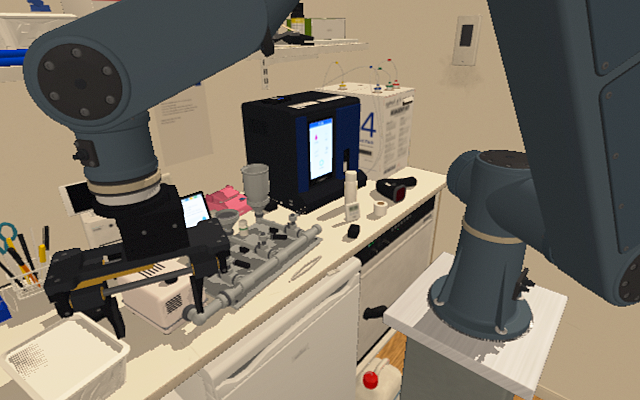

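The top view shows the funnel on the right station (275,150), whose lever points right (290,203). The left lever points at the header (200,215) and the middle one is partway (247,218). I'll zoom in and fit the geometry from the depth.

```bash
python3 - <<'E'
from h import *
im=cv2.imread('pics/top0.png'); K,M=T('top'); d=np.load('topd.npy'); W=cloud(K,M,d)
cv2.imwrite('pics/top_z.png',cv2.resize(im[130:265,130:320],None,fx=4.2,fy=4.2,interpolation=cv2.INTER_CUBIC))
for l in ['bare_lever_1','funnel']:
    for r in bot.trace(l,'top'):
        m=r['mask']; p=W[m]; p=p[np.isfinite(p[:,0])]
        if 'lever' in l: p=p[(p[:,2]>.07)&(p[:,2]<.11)]
        if len(p)<3: continue
        c=p.mean(0); print(l,round(r['conf'],2),c.round(3),len(p),p.min(0).round(3),p.max(0).round(3))
# dark grip pixels, z .075-.1
g=im.max(2); m=(g<70)&(W[...,2]>.07)&(W[...,2]<.105)&(W[...,0]<.56)&(W[...,0]>.38)&(W[...,1]>0)&(W[...,1]<.38)
n,lab,st,_=cv2.connectedComponentsWithStats(m.astype(np.uint8))
for i in range(1,n):
    if st[i,4]<8: continue
    p=W[lab==i]; c=p.mean(0); u,s,v=np.linalg.svd((p-c)[:,:2]); print('grip',c.round(3),st[i,4],'dir',np.degrees(np.arctan2(v[0,1],v[0,0])).round(1), (s/np.sqrt(len(p))).round(4))
# rims
for z0,z1 in [(.105,.12),(.195,.215)]:
    q=(W[...,2]>z0)&(W[...,2]<z1)&(W[...,0]>.52)&(W[...,0]<.75)&(W[...,1]>0)&(W[...,1]<.4)
    n,lab,st,ce=cv2.connectedComponentsWithStats(q.astype(np.uint8))
    for i in range(1,n):
        if st[i,4]>15:
            p=W[lab==i][:,:2].astype(np.float32); c,r=cv2.minEnclosingCircle(p); print('rim',z0,np.round(c,3),round(r,3),st[i,4])
E
```

```text
bare_lever_1 0.47 [0.465 0.185 0.091] 86 [0.437 0.166 0.082] [0.495 0.205 0.1  ]
funnel 0.66 [0.639 0.094 0.156] 777 [ 0.592  0.053 -0.004] [0.741 0.16  0.212]
grip [0.505 0.036 0.091] 46 dir -85.2 [0.0106 0.003 ]
grip [0.452 0.176 0.091] 51 dir -144.8 [0.011  0.0032]
grip [0.433 0.313 0.091] 57 dir -165.5 [0.0112 0.0034]
rim 0.105 [0.637 0.094] 0.025 162
rim 0.105 [0.616 0.215] 0.034 335
rim 0.105 [0.6   0.339] 0.035 347
rim 0.105 [0.608 0.085] 0.024 26
rim 0.195 [0.632 0.091] 0.04 188
```

View pics/top_z.png

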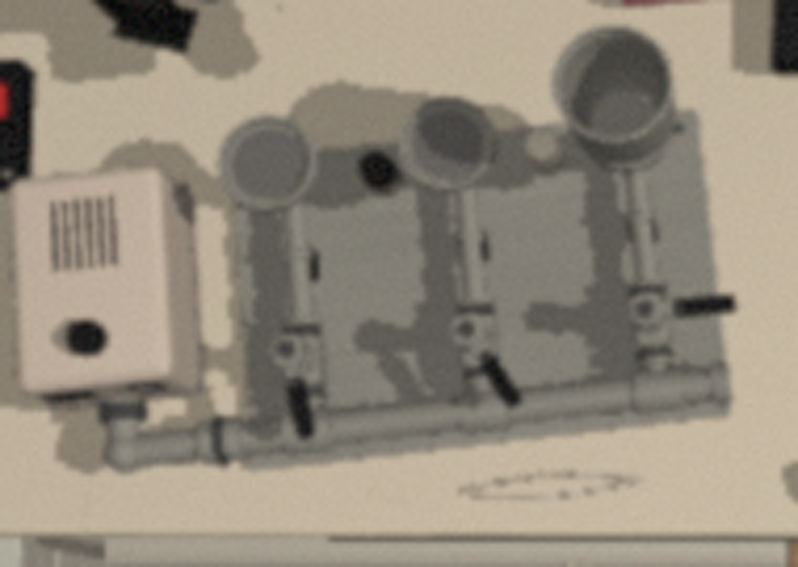

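Manifold yaw is about 7.4°. The stems are roughly at left (0.471,0.322), middle (0.487,0.198) and right (0.503,0.074), and the two bare levers stand at about 84° and 65°. Next I align the tool with the manifold, close the fingers and look from nearer.

Emit:
move_arm(increments=[{"xyz":[0,0,-10],"roll":-0.106,"grip":0},{"xyz":[0,0,-10],"roll":-0.106,"grip":0},{"xyz":[0,0,-10],"roll":-0.106,"grip":0},{"xyz":[0,0,-10],"roll":-0.106,"grip":0},{"xyz":[0,0,-10],"roll":-0.106,"grip":0}])

```text
time_s: 1.42
position: [0.2455, 0.5747, 0.273]
tcp_rot: [[-0.991, -0.131, -0.0], [-0.131, 0.991, -0.0], [0.0, -0.0, -1.0]]
force: [0.3, -0.0, -0.9]
opening: 0.709
grasp_force: 0.0
```

Emit:
move_arm(increments=[{"xyz":[-15,-37,0],"roll":0,"grip":0},{"xyz":[-15,-37,0],"roll":0,"grip":0},{"xyz":[-15,-37,0],"roll":0,"grip":0},{"xyz":[-15,-37,0],"roll":0,"grip":0},{"xyz":[-15,-37,0],"roll":0,"grip":0}])

```text
time_s: 1.83
position: [0.3437, 0.3991, 0.2727]
tcp_rot: [[-0.992, -0.127, 0.0], [-0.127, 0.992, 0.0], [-0.001, 0.0, -1.0]]
force: [0.1, -0.6, 0.6]
opening: 0.328
grasp_force: 0.0
```

Emit:
move_arm(increments=[{"xyz":[-15,-37,0],"roll":0,"grip":0},{"xyz":[-15,-37,0],"roll":0,"grip":0},{"xyz":[-15,-37,0],"roll":0,"grip":0},{"xyz":[0,0,0],"roll":0,"grip":0},{"xyz":[0,0,0],"roll":0,"grip":0}])

```text
time_s: 2.25
position: [0.4031, 0.2945, 0.2728]
tcp_rot: [[-0.993, -0.121, 0.0], [-0.121, 0.993, 0.0], [-0.0, 0.0, -1.0]]
force: [-0.2, -0.1, -0.2]
opening: 0.018
grasp_force: 0.0
```

```bash
cat > look.py <<'E'
from h import *
import sys
s=bot.read_state(); K,M=T('wrist',s); im,d=bot.capture('wrist'); n=sys.argv[1]
cv2.imwrite(f'pics/{n}.png',im[:,:,::-1]); W=cloud(K,M,d); np.save('W.npy',W)
print(s['time_s'],np.round(s['position'],4),np.array(s['tcp_rot']).round(3).tolist(),s['opening'],np.round(s['force'],1),'cam',M[:3,3].round(3),M[:3,2].round(2))
g=im.max(2); m=(g<75)&(W[...,2]>.075)&(W[...,2]<.1)&(W[...,0]<.56)&(W[...,0]>.38)&(W[...,1]>0)&(W[...,1]<.38)
k,lab,st,ce=cv2.connectedComponentsWithStats(m.astype(np.uint8))
for i in range(1,k):
    if st[i,4]<40: continue
    p=W[lab==i]; c=np.median(p,0); v=np.linalg.svd((p-p.mean(0))[:,:2],full_matrices=False)[2]; print('grip',p.mean(0).round(4),st[i,4],'dir',np.degrees(np.arctan2(v[0,1],v[0,0])).round(1),'px',ce[i].round())
for z0,z1 in [(.105,.12),(.195,.215)]:
    q=(W[...,2]>z0)&(W[...,2]<z1)&(W[...,0]>.52)&(W[...,0]<.75)&(W[...,1]>0)&(W[...,1]<.4)
    k,lab,st,ce=cv2.connectedComponentsWithStats(q.astype(np.uint8))
    for i in range(1,k):
        if st[i,4]>150:
            c,r=cv2.minEnclosingCircle(W[lab==i][:,:2].astype(np.float32)); print('rim',z0,np.round(c,4),round(r,4),ce[i].round())
ex,ey=np.array([.992,.128]),np.array([-.128,.992])
for S in [(.471,.322),(.487,.198),(.503,.0744)]:
    D=np.linalg.norm(W[...,:2]-np.array(S),axis=-1); z=W[...,2][D<.017]; print('stem top z',S,np.nanpercentile(z,[50,95,100]).round(3) if len(z) else None)
E
python3 look.py w1
```

```text
2.25 [0.4031 0.2945 0.2728] [[-0.993, -0.121, 0.0], [-0.121, 0.993, 0.0], [-0.0, 0.0, -1.0]] 0.01771568454418513 [-0.2 -0.1 -0.2] cam [0.334 0.286 0.435] [ 0.25  0.03 -0.97]
grip [0.428  0.3119 0.0908] 287 dir 14.8 px [333. 205.]
grip [0.4495 0.1772 0.0901] 329 dir 34.1 px [223. 208.]
grip [0.5027 0.032  0.0905] 237 dir 96.3 px [108. 235.]
grip [0.5012 0.0536 0.0888] 41 dir 8.6 px [126. 235.]
stem top z (0.471, 0.322) [0.05  0.061 0.089]
stem top z (0.487, 0.198) [0.051 0.062 0.087]
stem top z (0.503, 0.0744) [0.063 0.094 0.095]
```

View pics/w1.png

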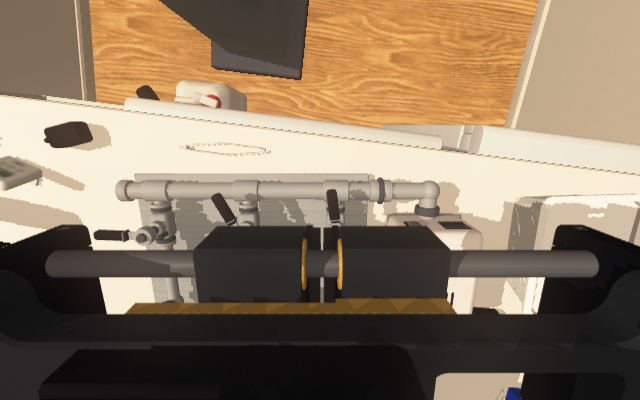

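The wrist view agrees with the top view to about 4 mm: left grip (333,205), middle (223,208), and the right one shut at (108,235). The closed fingertips are in the centre at about (325,300). Now I'll compute the pushing paths.

```bash
cat > plan.py <<'E'
from h import *
th=np.radians(7.3); ex=np.array([np.cos(th),np.sin(th)]); ey=np.array([-np.sin(th),np.cos(th)])
S={'L':(.470,.322),'M':(.486,.198),'R':(.502,.0742)}
def centre(a,r,close=True):
    a=np.radians(a); d=np.array([-np.sin(a),-np.cos(a)]); n=np.array([np.cos(a),-np.sin(a)])*(1 if close else -1)
    return r*d-6.5*n-(np.array([9.5,-15]) if close else np.array([-9.5,15]))
def go(stem,pts,zs):
    s=bot.read_state(); R=np.array(s['tcp_rot']); p=np.array(s['position'])
    print(s['time_s'],p.round(4),np.round(s['force'],1))
    for q,z in zip(pts,zs):
        g=np.append(np.array(S[stem])+(q[0]*ex+q[1]*ey)/1e3,z); print(np.round(q),g.round(3),'tool inc mm',(R.T@(g-p)*1e3).round(1)); p=g
E
python3 - <<'E'
from plan import *
for st,a0 in (('L',84),('M',65)):
    p=[centre(a,45+7*(1-a/90)) for a in np.linspace(a0,0,9)]; p0=p[0]+np.array([-2,15])
    print(st); go(st,[p0,p0]+p+[p[-1]+[4,0]],[.15,.073]+[.073]*10)
p=[centre(a,42+4*a/90,False) for a in np.linspace(0,90,10)]; p0=p[0]+np.array([15,0])
print('R'); go('R',[p0,p0]+p+[p[-1]+[0,4]],[.15,.073]+[.073]*11)
E
```

```text
L
2.3 [0.4022 0.2957 0.2727] [-0.4  0.2  0.1]
[-57.  32.] [0.409 0.346 0.15 ] tool inc mm [-13.   49.1 122.7]
[-57.  32.] [0.409 0.346 0.073] tool inc mm [-0. -0. 77.]
[-55.  17.] [0.413 0.332 0.073] tool inc mm [ -2.1 -15.   -0. ]
[-56.   8.] [0.414 0.323 0.073] tool inc mm [ 0.3 -8.6 -0. ]
[-54.  -1.] [0.416 0.314 0.073] tool inc mm [-1.3 -8.7 -0. ]
[-51.  -9.] [0.42  0.307 0.073] tool inc mm [-3.  -8.4 -0. ]
[-47. -17.] [0.426 0.299 0.073] tool inc mm [-4.6 -7.8 -0. ]
[-41. -24.] [0.432 0.293 0.073] tool inc mm [-6. -7. -0.]
[-34. -30.] [0.44  0.288 0.073] tool inc mm [-7.3 -5.8 -0. ]
[-25. -34.] [0.449 0.285 0.073] tool inc mm [-8.4 -4.4 -0. ]
[-16. -37.] [0.459 0.283 0.073] tool inc mm [-9.2 -2.8 -0. ]
[-12. -37.] [0.463 0.284 0.073] tool inc mm [-4.  0. -0.]
M
2.3 [0.4022 0.2957 0.2727] [-0.4  0.2  0.1]
[-57.  16.] [0.428 0.207 0.15 ] tool inc mm [-14.3 -91.6 122.6]
[-57.  16.] [0.428 0.207 0.073] tool inc mm [-0. -0. 77.]
[-55.   1.] [0.432 0.192 0.073] tool inc mm [ -2.1 -15.   -0. ]
[-53.  -6.] [0.434 0.186 0.073] tool inc mm [-1.9 -6.6 -0. ]
[-50. -12.] [0.438 0.18  0.073] 
[... 564 characters left out ...]
]
[ 31. -57.] [0.54  0.022 0.073] tool inc mm [-0. -0. 77.]
[ 16. -57.] [0.525 0.02  0.073] tool inc mm [15.  -0.1  0. ]
[  9. -58.] [0.518 0.018 0.073] tool inc mm [ 7.5 -1.   0. ]
[  1. -58.] [0.51  0.017 0.073] tool inc mm [7.6 0.4 0. ]
[ -7. -56.] [0.503 0.018 0.073] tool inc mm [7.5 1.7 0. ]
[-14. -53.] [0.495 0.02  0.073] tool inc mm [7.1 3.  0. ]
[-20. -48.] [0.488 0.024 0.073] tool inc mm [6.6 4.3 0. ]
[-26. -43.] [0.482 0.028 0.073] tool inc mm [5.8 5.4 0. ]
[-31. -37.] [0.476 0.034 0.073] tool inc mm [4.8 6.4 0. ]
[-34. -29.] [0.472 0.041 0.073] tool inc mm [3.6 7.2 0. ]
[-36. -22.] [0.469 0.048 0.073] tool inc mm [2.3 7.8 0. ]
[-36. -18.] [0.468 0.052 0.073] tool inc mm [0. 4. 0.]
```

Emit:
move_arm(increments=[{"xyz":[-6,25,30],"roll":0,"grip":0},{"xyz":[-7,24,30],"roll":0,"grip":0},{"xyz":[0,0,40],"roll":0,"grip":0},{"xyz":[0,0,30],"roll":0,"grip":0},{"xyz":[0,0,0],"roll":0,"grip":0}])

```text
time_s: 2.72
position: [0.4033, 0.3461, 0.137]
tcp_rot: [[-0.992, -0.129, -0.012], [-0.129, 0.992, -0.006], [0.012, -0.004, -1.0]]
force: [-0.8, -0.0, -0.3]
opening: 0.006
grasp_force: 0.0
```

```bash
python3 look.py w2; python3 - <<'E'
from plan import *
bot.capture('side')
im,_=bot.capture('side'); cv2.imwrite('pics/s2.png',cv2.resize(im[180:320,150:350,::-1],None,fx=4,fy=4))
E
```

```text
2.7167 [0.4033 0.3461 0.137 ] [[-0.992, -0.129, -0.012], [-0.129, 0.992, -0.006], [0.012, -0.004, -1.0]] 0.006131794493563795 [-0.8 -0.  -0.3] cam [0.336 0.338 0.301] [ 0.24  0.03 -0.97]
grip [0.4113 0.3091 0.0892] 86 dir 95.4 px [273. 223.]
grip [0.4421 0.1752 0.0883] 492 dir 32.7 px [100. 238.]
grip [0.4828 0.2027 0.0927] 52 dir 35.8 px [133. 291.]
stem top z (0.471, 0.322) None
stem top z (0.487, 0.198) [0.089 0.094 0.095]
stem top z (0.503, 0.0744) None
```

View pics/w2.png

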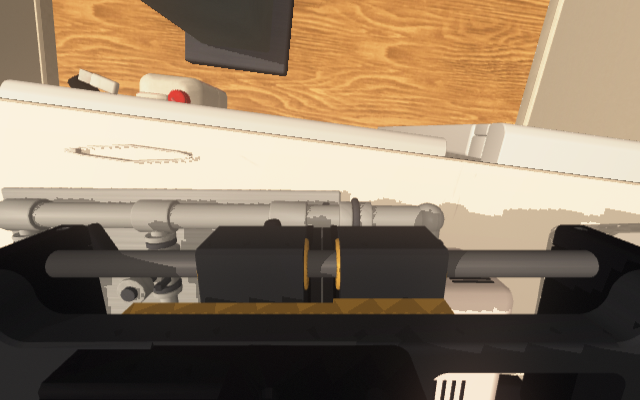

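The left lever's end shows at (273,223), which matches the prediction; the fingertip itself is hidden by the gripper. I'll descend on its left side.

Emit:
move_arm(increments=[{"xyz":[0,0,35],"roll":0,"grip":0},{"xyz":[0,0,34],"roll":0,"grip":0},{"xyz":[0,0,0],"roll":0,"grip":0},{"xyz":[0,0,0],"roll":0,"grip":0}])

```text
time_s: 3.2
position: [0.4087, 0.3467, 0.0744]
tcp_rot: [[-0.992, -0.126, -0.0], [-0.126, 0.992, -0.0], [0.0, -0.0, -1.0]]
force: [0.2, 0.7, 0.4]
opening: 0.011
grasp_force: 0.0
```

```bash
python3 - <<'E'
from plan import *
im,_=bot.capture('side'); cv2.imwrite('pics/s3.png',cv2.resize(im[180:330,150:350,::-1],None,fx=4,fy=4,interpolation=cv2.INTER_CUBIC))
go('L',[centre(84,45)],[.073])
E
```

```text
3.25 [0.4098 0.3473 0.0756] [-0.   0.3  0.2]
[-55.  17.] [0.413 0.332 0.073] tool inc mm [ -1.6 -16.    2.6]
```

View pics/s3.png

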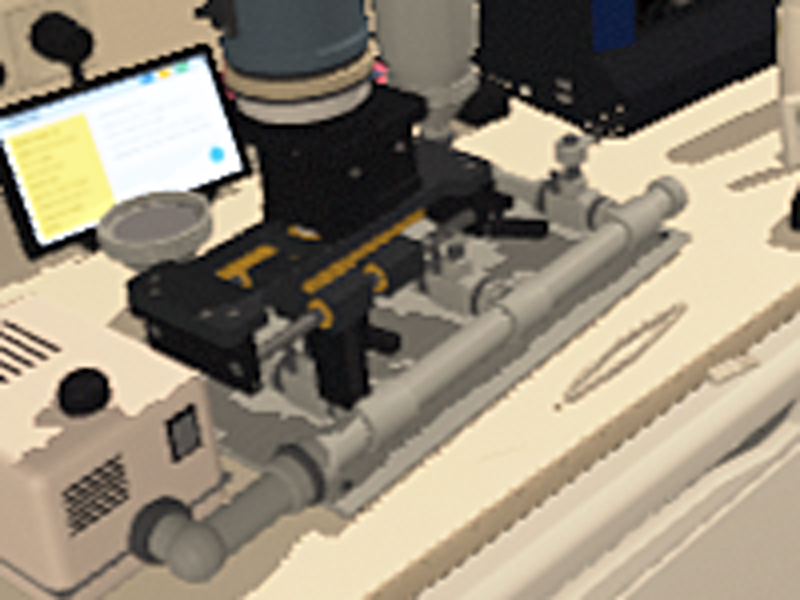

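The finger (342,375) stands left of the left lever (380,340), with the body clear. Pushing now.

Emit:
move_arm(increments=[{"xyz":[-2,-16,2],"roll":0,"grip":0},{"xyz":[0,-9,0],"roll":0,"grip":0},{"xyz":[-1,-9,0],"roll":0,"grip":0},{"xyz":[-3,-8,0],"roll":0,"grip":0},{"xyz":[-5,-8,0],"roll":0,"grip":0}])

```text
time_s: 3.67
position: [0.4272, 0.2996, 0.0742]
tcp_rot: [[-0.992, -0.124, 0.005], [-0.124, 0.992, 0.004], [-0.005, 0.004, -1.0]]
force: [-1.0, 6.7, 2.4]
opening: 0.009
grasp_force: 2.7
```

Emit:
move_arm(increments=[{"xyz":[-6,-7,0],"roll":0,"grip":0},{"xyz":[-7,-6,0],"roll":0,"grip":0},{"xyz":[-8,-4,0],"roll":0,"grip":0},{"xyz":[-5,-2,0],"roll":0,"grip":0},{"xyz":[0,0,0],"roll":0,"grip":0}])

```text
time_s: 4.08
position: [0.4551, 0.2824, 0.0731]
tcp_rot: [[-0.992, -0.125, 0.002], [-0.125, 0.992, 0.001], [-0.002, 0.0, -1.0]]
force: [-0.2, 0.2, -0.1]
opening: 0.005
grasp_force: 0.3
```

```bash
python3 - <<'E'
from plan import *
go('L',[centre(0,52)],[.073])
E
```

```text
4.0833 [0.4551 0.2824 0.0731] [-0.2  0.2 -0.1]
[-16. -37.] [0.459 0.283 0.073] tool inc mm [-3.8  0.4  0.1]
```

Emit:
move_arm(increments=[{"xyz":[-4,0,0],"roll":0,"grip":0},{"xyz":[0,0,0],"roll":0,"grip":0}])

```text
time_s: 4.25
position: [0.4579, 0.2826, 0.0721]
tcp_rot: [[-0.992, -0.126, -0.0], [-0.126, 0.992, -0.001], [0.0, -0.001, -1.0]]
force: [-2.7, -1.2, 2.7]
opening: 0.005
grasp_force: 1.0
```

Emit:
move_arm(increments=[{"xyz":[-3,0,0],"roll":0,"grip":0},{"xyz":[0,0,0],"roll":0,"grip":0}])

```text
time_s: 4.42
position: [0.4589, 0.2828, 0.0715]
tcp_rot: [[-0.992, -0.126, -0.005], [-0.126, 0.992, -0.002], [0.005, -0.001, -1.0]]
force: [-5.2, -1.6, 3.2]
opening: 0.009
grasp_force: 2.5
```

Emit:
move_arm(increments=[{"xyz":[-2,0,0],"roll":0,"grip":0},{"xyz":[0,0,0],"roll":0,"grip":0}])

```text
time_s: 4.58
position: [0.4589, 0.2828, 0.0712]
tcp_rot: [[-0.992, -0.126, -0.008], [-0.126, 0.992, -0.003], [0.009, -0.002, -1.0]]
force: [-8.1, -1.6, 7.0]
opening: 0.005
grasp_force: 4.0
```

The tip has stopped at x=0.459 while the force rises, so the lever is at its stop, as predicted. One more press, then back off and rise.

Emit:
move_arm(increments=[{"xyz":[-3,0,0],"roll":0,"grip":0},{"xyz":[0,0,0],"roll":0,"grip":0},{"xyz":[20,0,0],"roll":0,"grip":0},{"xyz":[15,0,-10],"roll":0,"grip":0},{"xyz":[0,0,-40],"roll":0,"grip":0}])

```text
time_s: 5.0
position: [0.4244, 0.2776, 0.1172]
tcp_rot: [[-0.992, -0.127, -0.014], [-0.127, 0.992, -0.006], [0.015, -0.004, -1.0]]
force: [0.5, 0.9, -0.7]
opening: 0.001
grasp_force: 0.0
```

Emit:
move_arm(increments=[{"xyz":[0,0,-20],"roll":0,"grip":0},{"xyz":[0,0,0],"roll":0,"grip":0},{"xyz":[0,0,0],"roll":0,"grip":0}])

```text
time_s: 5.25
position: [0.4331, 0.2805, 0.143]
tcp_rot: [[-0.992, -0.126, 0.005], [-0.126, 0.992, 0.002], [-0.006, 0.001, -1.0]]
force: [-0.3, 0.5, 0.8]
opening: 0.006
grasp_force: 0.0
```

```bash
python3 look.py w4; python3 - <<'E'
from plan import *
p=centre(65,47)+np.array([-2,14])
go('M',[p,p],[.14,.073])
E
```

```text
5.25 [0.4331 0.2805 0.143 ] [[-0.992, -0.126, 0.005], [-0.126, 0.992, 0.002], [-0.006, 0.001, -1.0]] 0.005779526723852968 [-0.3  0.5  0.8] cam [0.363 0.271 0.305] [ 0.26  0.03 -0.97]
grip [0.4486 0.1768 0.0898] 884 dir 34.7 px [188. 218.]
stem top z (0.471, 0.322) [0.013 0.014 0.014]
stem top z (0.487, 0.198) [0.012 0.013 0.014]
stem top z (0.503, 0.0744) [0.041 0.062 0.065]
5.3 [0.4319 0.28   0.1418] [ 0.2  0.2 -0.7]
[-57.  15.] [0.428 0.206 0.14 ] tool inc mm [ 13.6 -73.2   1.7]
[-57.  15.] [0.428 0.206 0.073] tool inc mm [ 0.2 -0.  67. ]
```

Emit:
move_arm(increments=[{"xyz":[7,-37,0],"roll":0,"grip":0},{"xyz":[7,-36,0],"roll":0,"grip":0},{"xyz":[0,0,34],"roll":0,"grip":0},{"xyz":[0,0,34],"roll":0,"grip":0},{"xyz":[0,0,0],"roll":0,"grip":0}])

```text
time_s: 5.72
position: [0.4222, 0.2036, 0.0675]
tcp_rot: [[-0.992, -0.124, -0.014], [-0.124, 0.992, -0.003], [0.014, -0.001, -1.0]]
force: [-0.9, -0.2, -0.4]
opening: 0.003
grasp_force: 0.0
```

Emit:
move_arm(increments=[{"xyz":[0,0,0],"roll":0,"grip":0},{"xyz":[0,0,0],"roll":0,"grip":0}])

```text
time_s: 5.88
position: [0.4266, 0.2058, 0.0736]
tcp_rot: [[-0.992, -0.126, -0.0], [-0.126, 0.992, -0.0], [0.0, -0.0, -1.0]]
force: [-0.1, -0.2, 0.5]
opening: 0.005
grasp_force: 0.0
```

```bash
python3 - <<'E'
from plan import *
im,_=bot.capture('side'); cv2.imwrite('pics/s5.png',cv2.resize(im[180:330,180:350,::-1],None,fx=4,fy=4,interpolation=cv2.INTER_CUBIC))
go('M',[centre(65,47)],[.073])
E
```

```text
5.9333 [0.4272 0.206  0.0744] [-0.2  0.5  0.4]
[-55.   1.] [0.431 0.192 0.073] tool inc mm [ -2.4 -14.4   1.4]
```

View pics/s5.png

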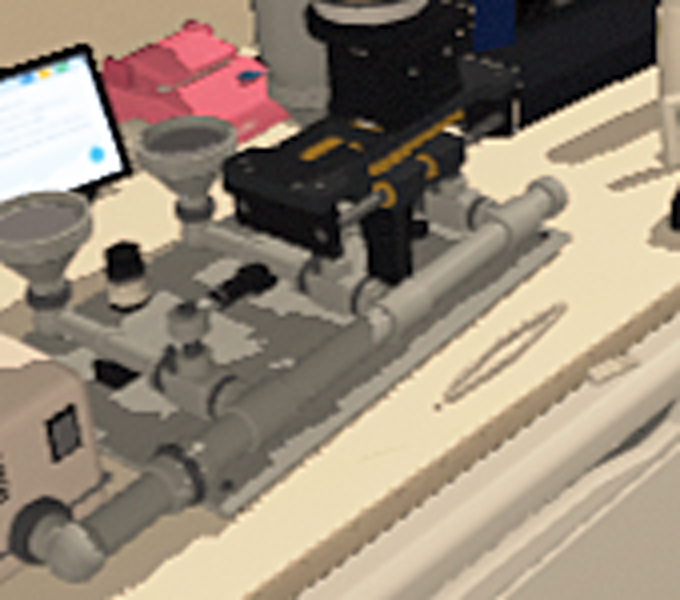

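The left lever (245,280) now lies parallel to the header, pointing right. The finger is placed left of the middle lever, so I push.

Emit:
move_arm(increments=[{"xyz":[-2,-14,1],"roll":0,"grip":0},{"xyz":[-2,-7,0],"roll":0,"grip":0},{"xyz":[-3,-6,0],"roll":0,"grip":0},{"xyz":[-4,-6,0],"roll":0,"grip":0},{"xyz":[-5,-5,0],"roll":0,"grip":0}])

```text
time_s: 6.35
position: [0.4466, 0.17, 0.0735]
tcp_rot: [[-0.992, -0.126, -0.001], [-0.126, 0.992, 0.001], [0.001, 0.001, -1.0]]
force: [-3.6, 3.5, 2.9]
opening: 0.003
grasp_force: 2.3
```

Emit:
move_arm(increments=[{"xyz":[-5,-5,0],"roll":0,"grip":0},{"xyz":[-6,-4,0],"roll":0,"grip":0},{"xyz":[-7,-3,0],"roll":0,"grip":0},{"xyz":[-5,-2,0],"roll":0,"grip":0},{"xyz":[0,0,0],"roll":0,"grip":0}])

```text
time_s: 6.77
position: [0.4729, 0.1583, 0.0724]
tcp_rot: [[-0.992, -0.126, 0.001], [-0.126, 0.992, -0.0], [-0.001, -0.001, -1.0]]
force: [-1.0, 0.5, 0.4]
opening: 0.003
grasp_force: 0.4
```

Emit:
move_arm(increments=[{"xyz":[-5,0,0],"roll":0,"grip":0},{"xyz":[0,0,0],"roll":0,"grip":0},{"xyz":[0,0,0],"roll":0,"grip":0}])

```text
time_s: 7.02
position: [0.4739, 0.1584, 0.0721]
tcp_rot: [[-0.992, -0.127, -0.006], [-0.127, 0.992, -0.002], [0.007, -0.001, -1.0]]
force: [-5.5, -1.9, 2.5]
opening: 0.005
grasp_force: 3.0
```

Emit:
move_arm(increments=[{"xyz":[-3,0,0],"roll":0,"grip":0},{"xyz":[0,0,0],"roll":0,"grip":0}])

```text
time_s: 7.18
position: [0.4739, 0.1585, 0.0719]
tcp_rot: [[-0.992, -0.127, -0.013], [-0.127, 0.992, -0.003], [0.013, -0.001, -1.0]]
force: [-9.8, -3.2, 6.1]
opening: 0.006
grasp_force: 5.2
```

Stopped again, at x=0.474. I back off, rise and go round to the right (y≈0.02) before reaching behind the funnel lever.

Emit:
move_arm(increments=[{"xyz":[-2,0,0],"roll":0,"grip":0},{"xyz":[20,0,0],"roll":0,"grip":0},{"xyz":[15,0,-10],"roll":0,"grip":0},{"xyz":[0,0,-40],"roll":0,"grip":0},{"xyz":[0,-10,-25],"roll":0,"grip":0}])

```text
time_s: 7.6
position: [0.4483, 0.1463, 0.1488]
tcp_rot: [[-0.992, -0.128, 0.001], [-0.128, 0.992, -0.0], [-0.001, -0.0, -1.0]]
force: [0.9, -0.2, 0.0]
opening: 0.006
grasp_force: 0.0
```

Emit:
move_arm(increments=[{"xyz":[0,-40,0],"roll":0,"grip":0},{"xyz":[0,-40,0],"roll":0,"grip":0},{"xyz":[0,-40,0],"roll":0,"grip":0},{"xyz":[0,0,0],"roll":0,"grip":0},{"xyz":[0,0,0],"roll":0,"grip":0}])

```text
time_s: 8.02
position: [0.4654, 0.0241, 0.148]
tcp_rot: [[-0.993, -0.121, 0.004], [-0.121, 0.993, -0.001], [-0.004, -0.002, -1.0]]
force: [0.2, 0.0, -0.7]
opening: 0.004
grasp_force: 0.0
```

```bash
python3 look.py w6; python3 - <<'E'
from plan import *
p=centre(0,42,False)+np.array([10,0])
go('R',[p,p],[.145,.073])
K,M=T('top'); im,d=bot.capture('top'); W=cloud(K,M,d); g=im.max(2)
cv2.imwrite('pics/top6.png',cv2.resize(im[130:265,130:320,::-1],None,fx=4.2,fy=4.2,interpolation=cv2.INTER_CUBIC))
m=(g<70)&(W[...,2]>.07)&(W[...,2]<.105)&(W[...,0]<.56)&(W[...,0]>.38)&(W[...,1]>0)&(W[...,1]<.38)
n,lab,st,_=cv2.connectedComponentsWithStats(m.astype(np.uint8))
for i in range(1,n):
    if st[i,4]<8: continue
    q=W[lab==i]; c=q.mean(0); v=np.linalg.svd((q-c)[:,:2])[2]; print('topgrip',c.round(3),st[i,4],np.degrees(np.arctan2(v[0,1],v[0,0])).round(1))
E
```

```text
8.0167 [0.4654 0.0241 0.148 ] [[-0.993, -0.121, 0.004], [-0.121, 0.993, -0.001], [-0.004, -0.002, -1.0]] 0.004056428411932911 [ 0.2  0.  -0.7] cam [0.396 0.016 0.311] [ 0.25  0.03 -0.97]
rim 0.105 [0.6002 0.1977] 0.0247 [501. 387.]
stem top z (0.471, 0.322) [0.05  0.062 0.066]
stem top z (0.487, 0.198) [0.051 0.084 0.091]
stem top z (0.503, 0.0744) [0.013 0.013 0.014]
8.0667 [0.4643 0.0256 0.1477] [-0.4  1.4  0.3]
[ 26. -57.] [0.535 0.021 0.145] tool inc mm [-69.6 -13.4   2.9]
[ 26. -57.] [0.535 0.021 0.073] tool inc mm [ 0.1  0.1 72. ]
topgrip [0.491 0.17  0.091] 24 110.0
topgrip [0.477 0.281 0.091] 59 94.9
```

View pics/top6.png

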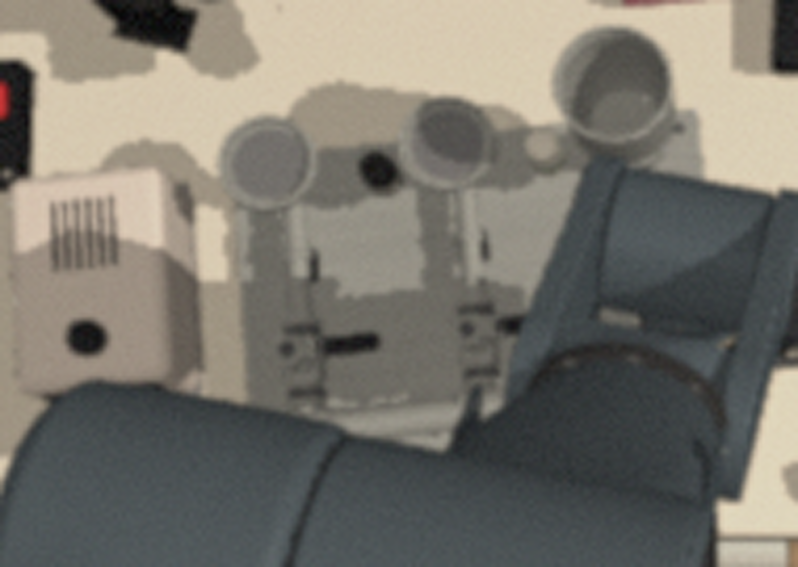

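Both bare levers now point right (350,343 and 510,325), and bystanders are unmoved. Before going behind the funnel lever, I check how much room the wrist housing leaves to the funnel.

```bash
python3 - <<'E'
from h import *
s=bot.read_state(); p=np.array(s['position']); print(p.round(4))
for c in ['top','side']:
    K,M=T(c); im,d=bot.capture(c); W=cloud(K,M,d); r=W-p
    m=(np.abs(r[...,1])<.12)&(np.abs(r[...,0])<.2)&(r[...,2]>.06)&(W[...,2]>.19)
    # exclude funnel
    m&=~((np.hypot(W[...,0]-.632,W[...,1]-.091)<.048)&(W[...,2]<.23))
    for z0 in np.arange(.06,.5,.03):
        q=r[m&(r[...,2]>z0)&(r[...,2]<z0+.03)]
        if len(q)>10: print(c,round(z0,2),len(q),'x',np.percentile(q[:,0],[1,99]).round(3),'y',np.percentile(q[:,1],[1,99]).round(3))
E
```

```text
[0.4636 0.0267 0.1476]
top 0.06 79 x [-0.026  0.161] y [-0.118 -0.043]
top 0.09 436 x [-0.026  0.16 ] y [-0.117 -0.054]
top 0.12 50 x [0.064 0.172] y [-0.119 -0.081]
top 0.15 90 x [-0.03   0.165] y [-0.119  0.034]
top 0.18 265 x [-0.03  0.2 ] y [-0.12  -0.013]
top 0.21 27 x [-0.033 -0.021] y [-0.018  0.028]
top 0.24 25 x [-0.036 -0.029] y [-0.009  0.022]
top 0.27 12 x [-0.036 -0.003] y [-0.06   0.048]
top 0.3 391 x [-0.052  0.045] y [-0.061  0.048]
top 0.33 1478 x [-0.051  0.159] y [-0.105  0.102]
top 0.36 2593 x [-0.059  0.199] y [-0.115  0.117]
top 0.39 508 x [-0.136  0.199] y [-0.119  0.064]
top 0.42 711 x [-0.125  0.197] y [-0.039  0.073]
top 0.45 224 x [-0.118 -0.074] y [-0.021  0.046]
top 0.48 169 x [-0.132 -0.092] y [-0.022  0.051]
side 0.06 589 x [-0.047  0.197] y [-0.11   0.093]
side 0.09 975 x [-0.047  0.193] y [-0.107  0.1  ]
side 0.12 451 x [-0.026  0.195] y [-0.102  0.022]
side 0.15 471 x [-0.037  0.198] y [-0.103  0.04 ]
side 0.18 393 x [-0.035  0.199] y [-0.113  0.038]
side 0.21 357 x [-0.034  0.03 ] y [-0.016  0.038]
side 0.24 401 x [-0.036  0.026] y [-0.038  0.058]
side 0.27 619 x [-0.057  0.04 ] y [-0.041  0.066]
side 0.3 820 x [-0.08   0.045] y [-0.035  0.07 ]
side 0.33 1072 x [-0.096  0.161] y [-0.091  0.114]
side 0.36 1113 x [-0.122  0.196] y [-0.114  0.113]
side 0.39 625 x [-0.126  0.195] y [-0.118  0.081]
side 0.42 236 x [-0.12  -0.061] y [0.049 0.079]
side 0.45 26 x [-0.114 -0.094] y [0.06  0.072]
```

```bash
python3 - <<'E'
from h import *
K,M=T('top'); d=np.load('topd.npy'); W=cloud(K,M,d)
m=(W[...,0]>.48)&(W[...,0]<.8)&(W[...,1]<.03)&(W[...,1]>-.25)&(W[...,2]>.06)
for z0 in np.arange(.06,.6,.03):
    q=W[m&(W[...,2]>z0)&(W[...,2]<z0+.03)]
    if len(q)>4: print(round(z0,2),len(q),'x',np.percentile(q[:,0],[0,2,50]).round(3),'y',np.percentile(q[:,1],[50,98,100]).round(3))
a=cv2.imread('pics/top0.png'); 
E
```

```text
0.06 702 x [0.499 0.501 0.595] y [-0.153  0.015  0.03 ]
0.09 228 x [0.5   0.5   0.603] y [-0.165  0.024  0.029]
0.12 318 x [0.501 0.504 0.602] y [-0.213 -0.064 -0.06 ]
0.15 202 x [0.599 0.6   0.604] y [-0.149 -0.06  -0.06 ]
0.18 206 x [0.6   0.6   0.604] y [-0.153 -0.062 -0.059]
0.21 232 x [0.599 0.6   0.604] y [-0.152 -0.061 -0.059]
0.24 235 x [0.599 0.6   0.604] y [-0.147 -0.061 -0.06 ]
0.27 281 x [0.599 0.6   0.604] y [-0.153 -0.062 -0.06 ]
0.3 566 x [0.601 0.602 0.61 ] y [-0.159 -0.064 -0.059]
0.33 1990 x [0.61  0.615 0.646] y [-0.158 -0.064 -0.061]
0.48 295 x [0.619 0.62  0.621] y [-0.11   0.023  0.029]
0.51 5801 x [0.619 0.621 0.673] y [-0.142  0.02   0.03 ]
0.54 1928 x [0.629 0.633 0.676] y [-0.108  0.018  0.03 ]
0.57 2905 x [0.656 0.67  0.725] y [-0.02   0.028  0.03 ]
0.6 400 x [0.717 0.721 0.732] y [-0.204 -0.078 -0.076]
```

Clearances are 16 mm or more to the analyser (front at x=0.60) and the funnel. I'll move slowly behind the funnel lever to x≈0.531.

Emit:
move_arm(increments=[{"xyz":[-20,-5,0],"roll":0,"grip":0},{"xyz":[-20,-5,0],"roll":0,"grip":0},{"xyz":[-15,-5,0],"roll":0,"grip":0},{"xyz":[-10,0,0],"roll":0,"grip":0},{"xyz":[0,0,0],"roll":0,"grip":0}])

```text
time_s: 8.63
position: [0.5318, 0.0212, 0.1476]
tcp_rot: [[-0.992, -0.128, 0.003], [-0.128, 0.992, -0.0], [-0.003, -0.001, -1.0]]
force: [-0.1, -0.6, 0.1]
opening: 0.004
grasp_force: 0.0
```

```bash
python3 look.py w7
```

```text
8.6333 [0.5318 0.0212 0.1476] [[-0.992, -0.128, 0.003], [-0.128, 0.992, -0.0], [-0.003, -0.001, -1.0]] 0.0041605618907690125 [-0.1 -0.6  0.1] cam [0.462 0.012 0.31 ] [ 0.25  0.03 -0.97]
grip [0.5034 0.0374 0.0908] 495 dir 97.2 px [347. 182.]
grip [0.5018 0.0532 0.0903] 51 dir 6.6 px [367. 183.]
grip [0.4902 0.1539 0.0905] 849 dir -82.7 px [498. 185.]
grip [0.478  0.2615 0.0873] 242 dir 11.5 px [632. 186.]
grip [0.4856 0.1937 0.0931] 41 dir -2.4 px [552. 186.]
rim 0.195 [0.5299 0.0205] 0.0106 [321. 290.]
stem top z (0.471, 0.322) [0.013 0.043 0.048]
stem top z (0.487, 0.198) [0.084 0.095 0.096]
stem top z (0.503, 0.0744) [0.256 0.261 0.262]
```

View pics/w7.png

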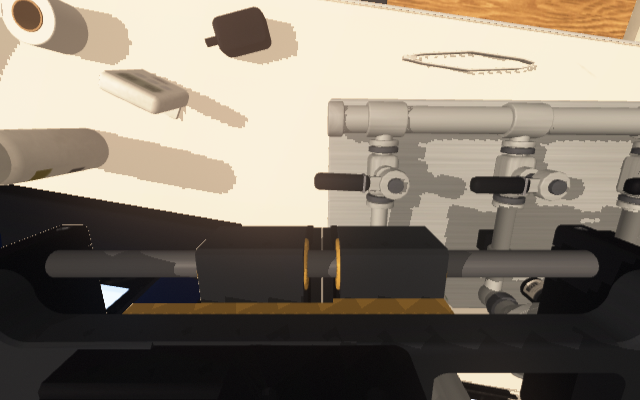

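The funnel lever (342,182) and middle lever (498,185) both lie exactly square to their pipes (−82.7°). The fingertip is about 12 mm behind the funnel lever, so I descend.

Emit:
move_arm(increments=[{"xyz":[0,0,20],"roll":0,"grip":0},{"xyz":[0,0,25],"roll":0,"grip":0},{"xyz":[0,0,20],"roll":0,"grip":0},{"xyz":[0,0,10],"roll":0,"grip":0},{"xyz":[0,0,0],"roll":0,"grip":0}])

```text
time_s: 9.1
position: [0.5266, 0.021, 0.0705]
tcp_rot: [[-0.992, -0.127, -0.006], [-0.127, 0.992, 0.001], [0.006, 0.002, -1.0]]
force: [-0.1, 0.1, 0.7]
opening: 0.004
grasp_force: 0.0
```

```bash
python3 - <<'E'
from plan import *
go('R',[centre(a,42+4*a/90,False) for a in np.linspace(0,90,10)],[.073]*10)
E
```

```text
9.1 [0.5266 0.021  0.0705] [-0.1  0.1  0.7]
[ 16. -57.] [0.525 0.02  0.073] tool inc mm [ 1.6 -1.1 -2.5]
[  9. -58.] [0.518 0.018 0.073] tool inc mm [ 7.5 -0.9  0. ]
[  1. -58.] [0.51  0.017 0.073] tool inc mm [7.6 0.4 0. ]
[ -7. -56.] [0.503 0.018 0.073] tool inc mm [7.5 1.7 0.1]
[-14. -53.] [0.495 0.02  0.073] tool inc mm [7.1 3.1 0.1]
[-20. -48.] [0.488 0.024 0.073] tool inc mm [6.5 4.3 0. ]
[-26. -43.] [0.482 0.028 0.073] tool inc mm [5.7 5.4 0. ]
[-31. -37.] [0.476 0.034 0.073] tool inc mm [4.7 6.4 0. ]
[-34. -29.] [0.472 0.041 0.073] tool inc mm [3.6 7.2 0. ]
[-36. -22.] [0.469 0.048 0.073] tool inc mm [2.3 7.8 0. ]
```

Emit:
move_arm(increments=[{"xyz":[6,-1,0],"roll":0,"grip":0},{"xyz":[8,-1,0],"roll":0,"grip":0},{"xyz":[8,0,0],"roll":0,"grip":0},{"xyz":[8,2,0],"roll":0,"grip":0},{"xyz":[7,3,0],"roll":0,"grip":0}])

```text
time_s: 9.52
position: [0.4936, 0.0179, 0.0738]
tcp_rot: [[-0.992, -0.125, 0.005], [-0.125, 0.992, -0.001], [-0.005, -0.002, -1.0]]
force: [3.6, 0.9, 1.2]
opening: 0.004
grasp_force: 1.9
```

Emit:
move_arm(increments=[{"xyz":[6,4,0],"roll":0,"grip":0},{"xyz":[6,5,0],"roll":0,"grip":0},{"xyz":[5,6,0],"roll":0,"grip":0},{"xyz":[4,7,0],"roll":0,"grip":0},{"xyz":[0,0,0],"roll":0,"grip":0}])

```text
time_s: 9.93
position: [0.4661, 0.0388, 0.0724]
tcp_rot: [[-0.992, -0.127, -0.004], [-0.127, 0.992, 0.001], [0.004, 0.001, -1.0]]
force: [0.8, -0.3, 0.8]
opening: 0.002
grasp_force: 0.6
```

Emit:
move_arm(increments=[{"xyz":[2,6,0],"roll":0,"grip":0},{"xyz":[0,4,0],"roll":0,"grip":0},{"xyz":[0,0,0],"roll":0,"grip":0}])

```text
time_s: 10.18
position: [0.463, 0.0483, 0.0719]
tcp_rot: [[-0.992, -0.127, -0.005], [-0.127, 0.992, 0.001], [0.005, 0.002, -1.0]]
force: [-0.9, -0.3, -0.8]
opening: 0.006
grasp_force: 0.0
```

Emit:
move_arm(increments=[{"xyz":[0,3,0],"roll":0,"grip":0},{"xyz":[0,0,0],"roll":0,"grip":0}])

```text
time_s: 10.35
position: [0.4641, 0.0508, 0.0721]
tcp_rot: [[-0.992, -0.126, -0.003], [-0.126, 0.992, 0.001], [0.002, 0.001, -1.0]]
force: [0.3, -1.3, -0.1]
opening: 0.005
grasp_force: 0.1
```

```bash
python3 - <<'E'
from plan import *
go('R',[centre(90,46,False)],[.073])
E
```

```text
10.35 [0.4641 0.0508 0.0721] [ 0.3 -1.3 -0.1]
[-36. -22.] [0.469 0.048 0.073] tool inc mm [-4.  -3.1 -0.9]
```

Emit:
move_arm(increments=[{"xyz":[0,3,0],"roll":0,"grip":0},{"xyz":[0,0,0],"roll":0,"grip":0}])

```text
time_s: 10.52
position: [0.4644, 0.0536, 0.0723]
tcp_rot: [[-0.992, -0.126, -0.001], [-0.126, 0.992, 0.0], [0.001, 0.0, -1.0]]
force: [-0.4, -1.6, 0.9]
opening: 0.003
grasp_force: 0.3
```

Emit:
move_arm(increments=[{"xyz":[0,3,0],"roll":0,"grip":0},{"xyz":[0,0,0],"roll":0,"grip":0}])

```text
time_s: 10.68
position: [0.4645, 0.0547, 0.0724]
tcp_rot: [[-0.992, -0.128, -0.001], [-0.128, 0.992, -0.003], [0.001, -0.003, -1.0]]
force: [-1.9, -11.2, -1.8]
opening: 0.005
grasp_force: 5.4
```

Emit:
move_arm(increments=[{"xyz":[0,3,0],"roll":0,"grip":0},{"xyz":[0,0,0],"roll":0,"grip":0}])

```text
time_s: 10.85
position: [0.4645, 0.055, 0.0725]
tcp_rot: [[-0.991, -0.131, -0.0], [-0.131, 0.991, -0.007], [0.001, -0.007, -1.0]]
force: [-3.5, -23.2, -1.7]
opening: 0.004
grasp_force: 11.7
```

That is firmly at the stop (23 N, no movement). I back away to the right, lift, withdraw and check.

Emit:
move_arm(increments=[{"xyz":[0,-15,0],"roll":0,"grip":0},{"xyz":[0,-20,0],"roll":0,"grip":0},{"xyz":[10,0,-35],"roll":0,"grip":0},{"xyz":[10,0,-40],"roll":0,"grip":0},{"xyz":[10,0,-40],"roll":0,"grip":0}])

```text
time_s: 11.27
position: [0.4381, 0.0208, 0.1876]
tcp_rot: [[-0.992, -0.124, -0.003], [-0.124, 0.992, 0.002], [0.003, 0.002, -1.0]]
force: [0.8, -0.5, -0.9]
opening: 0.007
grasp_force: 0.0
```

Emit:
move_arm(increments=[{"xyz":[0,-30,-30],"roll":0,"grip":0},{"xyz":[0,-30,-30],"roll":0,"grip":0},{"xyz":[0,-38,0],"roll":0,"grip":0},{"xyz":[0,-38,0],"roll":0,"grip":0},{"xyz":[0,-38,0],"roll":0,"grip":0}])

```text
time_s: 11.68
position: [0.4615, -0.1522, 0.2478]
tcp_rot: [[-0.992, -0.126, 0.004], [-0.126, 0.992, -0.001], [-0.004, -0.001, -1.0]]
force: [1.2, -0.4, -0.3]
opening: 0.003
grasp_force: 0.0
```

Emit:
move_arm(increments=[{"xyz":[0,-38,0],"roll":0,"grip":0},{"xyz":[0,-38,0],"roll":0,"grip":0},{"xyz":[0,0,0],"roll":0,"grip":0},{"xyz":[0,0,0],"roll":0,"grip":0}])

```text
time_s: 12.02
position: [0.4707, -0.228, 0.2464]
tcp_rot: [[-0.993, -0.122, 0.001], [-0.122, 0.993, 0.0], [-0.001, 0.0, -1.0]]
force: [-0.2, 0.8, -0.1]
opening: 0.002
grasp_force: 0.0
```

```bash
python3 - <<'E'
from h import *
K,M=T('top'); im,d=bot.capture('top'); W=cloud(K,M,d); g=im.max(2)
cv2.imwrite('pics/top9.png',cv2.resize(im[130:265,130:320,::-1],None,fx=4.2,fy=4.2,interpolation=cv2.INTER_CUBIC))
m=(g<70)&(W[...,2]>.07)&(W[...,2]<.105)&(W[...,0]<.56)&(W[...,0]>.38)&(W[...,1]>0)&(W[...,1]<.38)
n,lab,st,_=cv2.connectedComponentsWithStats(m.astype(np.uint8))
for i in range(1,n):
    if st[i,4]<8: continue
    q=W[lab==i]; c=q.mean(0); v=np.linalg.svd((q-c)[:,:2])[2]; print('topgrip',c.round(3),st[i,4],np.degrees(np.arctan2(v[0,1],v[0,0])).round(1))
s=bot.read_state(); print(s['time_s'],s['position'],np.round(s['force'],1))
q=(W[...,2]>.195)&(W[...,2]<.215)&(W[...,0]>.55)&(W[...,0]<.72)&(W[...,1]>.03)&(W[...,1]<.16)
print(np.round(cv2.minEnclosingCircle(W[q][:,:2].astype(np.float32))[0],3))
E
```

```text
topgrip [0.477 0.282 0.091] 54 98.1
topgrip [0.469 0.071 0.091] 33 -171.1
12.0667 [ 0.47003418 -0.22614543  0.24613061] [1.1 1.  0.4]
[0.631 0.091]
```

View pics/top9.png

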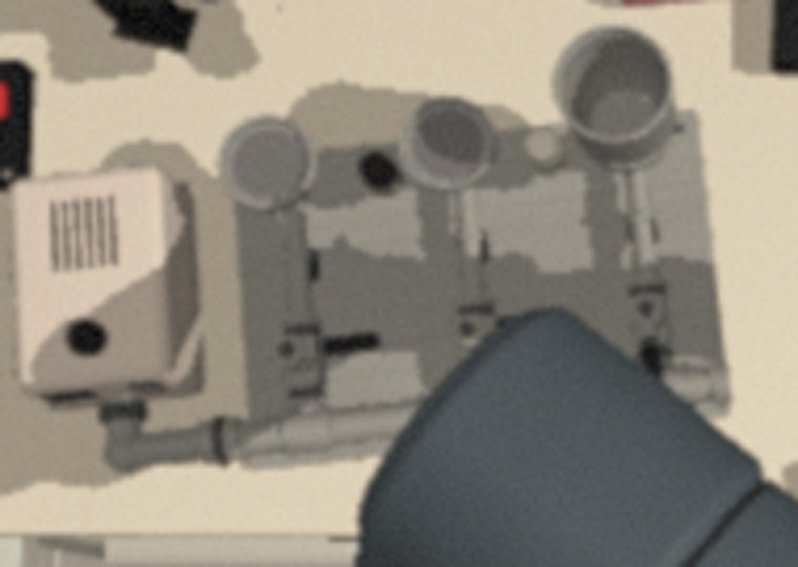

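The funnel lever (650,355) points straight at the front tube. The left lever is square, and the middle one was confirmed earlier and not touched since. The funnel (0.631,0.091) has not moved, so I hand in.

```bash
python3 -c "
from rig import bot
print(bot.hand_in())"
```

```text
the job is handed in; nothing more can be done
None
```

I shut both bare-station valves to their stops first, then opened the funnel valve fully. The funnel stayed put and nothing else was disturbed that I could see. The job is handed in after about 12 s of robot time, but no verdict came back.

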